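# Find the rivet tin that rattles and hold it out

## Robot

A 6-joint arm with a two-finger parallel gripper is mounted at the origin on the work surface. World frame = base frame: x ahead of the robot, y to its left, z up, the work surface at z = 0. Lengths are in m, angles in rad, forces in N, time in s.
With the tool pointing down it reaches from about 0.3 to 0.875 m from the base axis. Payload 6.4 kg.
Tool frame: the origin (TCP) lies between the finger pads; the fingertips stand 25 mm ahead of it and the grasp point (between the pads) lies 6 mm ahead of it; z points along the fingers, y is the line along which they close (so a half turn about z gives the same grasp; the last joint's range is limited). The gripper opens to 85 mm and grips with 20 to 120 N. Pads are 22 mm wide; open, the fingers measure 114 mm over their backs; the gripper's body (76 mm by 85 mm) begins 54 mm behind the grasp point. The pads swing forward as they close: fully open they stand 13 mm farther back than shut.
Start: joints at [1.129, 0.181, 1.607, -0, 1.354, -0.206], TCP at [0.134, 0.559, 0.256] pointing down, gripper open.
Joint ranges: [-2.99, 2.99], [-0.89, 2.07], [0.3, 2.58], [-1.14, 4.28], [0, 2.63], [-3.12, 3.12]. Speed limits (rad/s): [2.57, 2.57, 3.01, 3.14, 3.14, 3.14].

## Interface

Orientations are given as a unit quaternion [w, x, y, z].
In Python, from bench import ctrl gives the robot as it stands.
- The arm moves only by the tool servo_tool, never from a script. Its argument "series" is text: rows parted by semicolons, each of 7 numbers parted by spaces: the gripper command: -1 is fully open, 1 is shut, values between are in proportion, then the shift along the tool's x, y, z in m, then the turn, a rotation vector about the tool's x, y, z in degrees. A call has 1 to 12 rows; each row is the pose to reach, as a shift and turn from the pose commanded when the call began, along the tool's axes at that moment; what a row does not reach only later rows make up. A row lasts 1/12 s, in which the tool goes at most 41.7 mm and 7.16 degrees, less where a joint would pass 70% of its speed; a pose out of reach is approached as far as the arm can. A call with a gripper value outside its range is refused whole. The fingers move at their own pace and stop on an object; the grip force is fixed at half the most. Time passes only in rows, so rows that repeat a pose let the fingers close. It gives the time, the measured TCP pose, the force, the opening and the grip force at its end, in the units of the state.
- ctrl.get_obs(): the state, without advancing time (a new reading comes with each control period).
- ctrl.camera(name): name is "scene" or "side" or "wrist"; returns a dict with "img" (480x640x3 uint8, red, green, blue), "z_map" (480x640 float32, m along the optical axis (not along the pixel's ray), 0 where there is no reading), "fovy" (degrees; the focal length in pixels is half the picture's height over the tangent of half this angle, whatever the lens; pixels are square), "cx", "cy" (the principal point, pixels), "k1" (the pictures are not rectified: a ray, as slopes to the right and down, at radius r is drawn at 1 + k1 r^2 times it, then the intrinsics apply), "extrinsics" (4x4, takes a point from camera to world coordinates); the wrist camera has in their place "T_tool_cam" (4x4, takes a point from camera to tool coordinates, whose origin is the TCP and whose axes are the flange's). Camera axes: x right, y down, z forward; pixel columns grow to the right and rows downward; lengths in m; the calibration is good to about 2 mm. A picture is of the moment at which its call begins: read the wrist's pose just before it.
- ctrl.hand_in(): hands the job in; it is judged then, once.
The state is a dict: "time_s": time; "q": joint angles; "dq": joint speeds; "joint_efforts": joint torques, N m; "eef_pos": TCP position; "eef_rot": TCP orientation; "wrist_force": force on the tool from outside, world axes, zero at the start; "torque": the same for the moment, N m; "opening": opening from 0.0 (shut) to 1.0 (fully open); "grasp_force": force on a finger pad.
Only numpy, scipy, OpenCV 4.12 (cv2) and the standard library are available. Lean on these libraries where they do the work, as an engineer would, in place of code of your own. Each camera call takes 0.05 s, during which the arm holds its last target. There are 200 camera calls.

## Task

Work through the three sealed tins one by one, from the robot's left to its right: lift each clear of its board, shake it briskly or rock it end to end in the air, and stand it back on its own board (the last may stay in hand if it is the right one). One of them holds a loose rivet and rattles: finish holding that tin upright and still in the gripper above the middle of the round griddle plate, about 15 cm up, and do not set it down or let go. Leave the other two standing on their own boards and do not disturb the bowl, hammer, steel block and mug.

Things in the scene. Friction and masses are not known exactly. Their poses are not given: they have to be found in the camera images.
- tin_left_mid (a point): sealed flat aluminium tin, on the robot's left (+y); 120 long (its x), 52 wide (its y), 56 high, dark seam 43 up. Point: its centre, 28 above its foot; z up. About 0.35 kg; masses differ. Alike outside: one, changing every time, holds a loose 0.15 kg rivet that rolls 80 end to end, knocking, and stays at the end it was last tipped or thrown to; two are packed tight, under 1 of play
- board_left_top (a point): wooden board 160 (x) x 90 (y), 8 thick, fixed to the table, under the tin on the robot's left (+y); the tin starts on its centre, long sides parallel; the point is the centre of its top face, z up
- tin_middle_mid (a point): sealed flat aluminium tin, in the middle; 120 long (its x), 52 wide (its y), 56 high, dark seam 43 up. Point: its centre, 28 above its foot; z up. About 0.35 kg; masses differ. Alike outside: one, changing every time, holds a loose 0.15 kg rivet that rolls 80 end to end, knocking, and stays at the end it was last tipped or thrown to; two are packed tight, under 1 of play
- board_middle_top (a point): wooden board 160 (x) x 90 (y), 8 thick, fixed to the table, under the tin in the middle; the tin starts on its centre, long sides parallel; the point is the centre of its top face, z up
- tin_right_mid (a point): sealed flat aluminium tin, on the robot's right (-y); 120 long (its x), 52 wide (its y), 56 high, dark seam 43 up. Point: its centre, 28 above its foot; z up. About 0.35 kg; masses differ. Alike outside: one, changing every time, holds a loose 0.15 kg rivet that rolls 80 end to end, knocking, and stays at the end it was last tipped or thrown to; two are packed tight, under 1 of play
- board_right_top (a point): wooden board 160 (x) x 90 (y), 8 thick, fixed to the table, under the tin on the robot's right (-y); the tin starts on its centre, long sides parallel; the point is the centre of its top face, z up
- griddle_top (a point): round dark iron griddle plate, diameter 160, 8 thick, lying fixed on the table beyond the tins; the point is the centre of its top face, z up
- bowl: copper bowl, diameter 110, 50 high, bystander; origin at the centre of its underside
- hammer: hammer lying on the table, bystander; 260 long along its x with the head (88 across) at the +x end, 26 high; origin at its middle, on the table
- anvil_block: dark steel block 70 x 45 x 35 high, bystander; origin at the centre of its underside
- mug: steel mug, diameter 72, 80 high, bystander; origin at the centre of its underside
Mind the look-alikes: they are no part of the job. What is meant by the part that bears griddle_top is not blue, brown or yellow, and is the smaller of those in its own colour.

How it is judged:
On the way, in this order (a step that is already met when the one before it is completed fails the run):
1. the left tin is held clear of its board (its centre more than 75 mm above the table) and shaken (faster than 0.15 m/s or 1.2 rad/s) (height (world z) of tin_left_mid above 0.075 m and contact force between the fingers and tin_left above 0.5 N and (linear speed of tin_left above 0.15 m/s or angular speed of tin_left above 1.2 rad/s)), for 0.04 s.
2. the middle tin is held clear of its board (its centre more than 75 mm above the table) and shaken (faster than 0.15 m/s or 1.2 rad/s) (height (world z) of tin_middle_mid above 0.075 m and contact force between the fingers and tin_middle above 0.5 N and (linear speed of tin_middle above 0.15 m/s or angular speed of tin_middle above 1.2 rad/s)), for 0.04 s.
3. the right tin is held clear of its board (its centre more than 75 mm above the table) and shaken (faster than 0.15 m/s or 1.2 rad/s) (height (world z) of tin_right_mid above 0.075 m and contact force between the fingers and tin_right above 0.5 N and (linear speed of tin_right above 0.15 m/s or angular speed of tin_right above 1.2 rad/s)), for 0.04 s.
At the end, for the whole second after the job is handed in: the tin with the loose rivet is gripped and held still, within 15 degrees of upright, its centre 80 to 260 mm above the griddle plate and within 60 mm sideways of the plate's centre; the other two tins stand upright and untouched on their own boards, within 35 mm of the centre (((distance between rivet and tin_left_mid below 0.07 m and z of tin_left_mid in the frame of griddle_top between 0.08 and 0.26 m and horizontal distance between tin_left_mid and griddle_top below 0.06 m and angle between tin_left_mid's own z axis and vertical below 0.26 rad and linear speed of tin_left below 0.03 m/s and contact force between the fingers and tin_left above 1 N and horizontal distance between tin_middle_mid and board_middle_top below 0.035 m and z of tin_middle_mid in the frame of board_middle_top below 0.034 m and angle between each of tin_middle_mid, tin_right_mid's own z axis and vertical below 0.1 rad and linear speed of each of tin_middle, tin_right below 0.02 m/s and contact force between the fingers and tin_middle below 0.1 N and horizontal distance between tin_right_mid and board_right_top below 0.035 m and z of tin_right_mid in the frame of board_right_top below 0.034 m and contact force between the fingers and tin_right below 0.1 N) or (distance between rivet and tin_middle_mid below 0.07 m and z of tin_middle_mid in the frame of griddle_top between 0.08 and 0.26 m and horizontal distance between tin_middle_mid and griddle_top below 0.06 m and angle between tin_middle_mid's own z axis and vertical below 0.26 rad and linear speed of tin_middle below 0.03 m/s and contact force between the fingers and tin_middle above 1 N and horizontal distance between tin_left_mid and board_left_top below 0.035 m and z of tin_left_mid in the frame of board_left_top below 0.034 m and angle between each of tin_left_mid, tin_right_mid's own z axis and vertical below 0.1 rad and linear speed of each of tin_left, tin_right below 0.02 m/s and contact force between the fingers and tin_left below 0.1 N and horizontal distance between tin_right_mid and board_right_top below 0.035 m and z of tin_right_mid in the frame of board_right_top below 0.034 m and contact force between the fingers and tin_right below 0.1 N) or (distance between rivet and tin_right_mid below 0.07 m and z of tin_right_mid in the frame of griddle_top between 0.08 and 0.26 m and horizontal distance between tin_right_mid and griddle_top below 0.06 m and angle between tin_right_mid's own z axis and vertical below 0.26 rad and linear speed of tin_right below 0.03 m/s and contact force between the fingers and tin_right above 1 N and horizontal distance between tin_left_mid and board_left_top below 0.035 m and z of tin_left_mid in the frame of board_left_top below 0.034 m and angle between each of tin_left_mid, tin_middle_mid's own z axis and vertical below 0.1 rad and linear speed of each of tin_left, tin_middle below 0.02 m/s and contact force between the fingers and tin_left below 0.1 N and horizontal distance between tin_middle_mid and board_middle_top below 0.035 m and z of tin_middle_mid in the frame of board_middle_top below 0.034 m and contact force between the fingers and tin_middle below 0.1 N))); the arm keeps its last pose, push and grip.
It fails at once if the bowl is disturbed (moved more than 30 mm) (distance of bowl from where it was at the start of the episode above 0.03 m).
It fails at once if the hammer is disturbed (moved more than 30 mm) (distance of hammer from where it was at the start of the episode above 0.03 m).
It fails at once if the anvil_block is disturbed (moved more than 30 mm) (distance of anvil_block from where it was at the start of the episode above 0.03 m).
It fails at once if the mug is disturbed (moved more than 30 mm) (distance of mug from where it was at the start of the episode above 0.03 m).
It also fails if it takes over 72 s, if anything falls off the work surface, if the arm or the gripper's body presses on something with over 40 N, if the wrist force passes 120 N, or if a joint passes its speed limit or range.

## Working session

There is one attempt and no reset: what is moved stays moved. The work goes in short steps, Python scripts to look and compute and a tool call to move; the robot and the scene stay as the last step left them, time stands still between calls to the robot, and variables do not carry over. Pictures are saved under pics/ and viewed, at most 10 in all, crops included, and the job is handed in when it is done.

Besides the shell and the picture viewer there is one more tool, called after "Request:" by a JSON object that holds its "name" and its "arguments". servo_tool: Moves the arm, as the interface text tells. Its arguments: {"type":"object","properties":{"series":{"type":"string"}},"required":["series"]}

```bash
mkdir -p pics
cat > h.py <<'E'
import numpy as np, cv2, pickle
from bench import ctrl
from scipy.spatial.transform import Rotation as R
def grab(name):
    o=ctrl.get_obs(); c=ctrl.camera(name)
    if name=='wrist':
        T=np.eye(4); w=o['eef_rot']; T[:3,:3]=R.from_quat([w[1],w[2],w[3],w[0]]).as_matrix(); T[:3,3]=o['eef_pos']
        c['E']=T@np.array(c['T_tool_cam'])
    else: c['E']=np.array(c['extrinsics'])
    return c
def cloud(c):
    h,w=c['z_map'].shape; f=h/2/np.tan(np.radians(c['fovy'])/2)
    K=np.array([[f,0,c['cx']],[0,f,c['cy']],[0,0,1.]])
    u,v=np.meshgrid(np.arange(w,dtype=float),np.arange(h,dtype=float))
    n=cv2.undistortPoints(np.stack([u,v],-1).reshape(-1,1,2),K,np.array([c['k1'],0,0,0.])).reshape(h,w,2)
    z=c['z_map'][...,None]
    P=np.concatenate([n*z,z],-1)@c['E'][:3,:3].T+c['E'][:3,3]
    P[c['z_map']==0]=np.nan
    return P
def save(n,img): cv2.imwrite(f'pics/{n}.png',cv2.cvtColor(np.ascontiguousarray(img),cv2.COLOR_RGB2BGR))
E
python3 - <<'E'
from h import *
for n in('scene','side'):
    c=grab(n); save(n+'0',c['img']); pickle.dump(c,open(n+'.pkl','wb'))
    print(n,c['fovy'],c['k1'],c['E'].round(3).tolist(),(c['z_map']==0).mean())
print(ctrl.get_obs())
E
```

```text
scene 53.544970212151696 0.00021782494756457068 [[0.816, 0.381, -0.434, 1.091], [0.578, -0.547, 0.606, -0.787], [-0.007, -0.745, -0.667, 0.948], [0.0, 0.0, 0.0, 1.0]] 0.00388671875
side 45.96013347620261 -0.007644042935314889 [[0.827, 0.362, -0.431, 1.245], [0.563, -0.542, 0.624, -1.076], [-0.008, -0.758, -0.652, 1.188], [0.0, 0.0, 0.0, 1.0]] 0.011669921875
{'time_s': 0.1, 'q': array([ 1.12872680e+00,  1.81475515e-01,  1.60793803e+00,  8.91626304e-06,
        1.35385068e+00, -2.06280522e-01]), 'dq': array([ 0.00013833, -0.00193532, -0.00148567,  0.00074073, -0.0004924 ,
       -0.0001599 ]), 'joint_efforts': array([ 1.74521920e-04, -4.45881593e+01, -3.52235520e+01, -3.12315988e-04,
        4.26480139e-03, -8.20849266e-06]), 'eef_pos': array([0.13408281, 0.55864803, 0.2554548 ]), 'eef_rot': array([-2.70346078e-04,  1.17622504e-01,  9.93058028e-01, -7.90865593e-04]), 'wrist_force': array([-0.23189555, -0.02267561, -0.60146399]), 'torque': array([ 0.03181284, -0.01546192, -0.01444818]), 'grasp_force': 0.0, 'opening': 1.0004878061004001}
```

View pics/scene0.png

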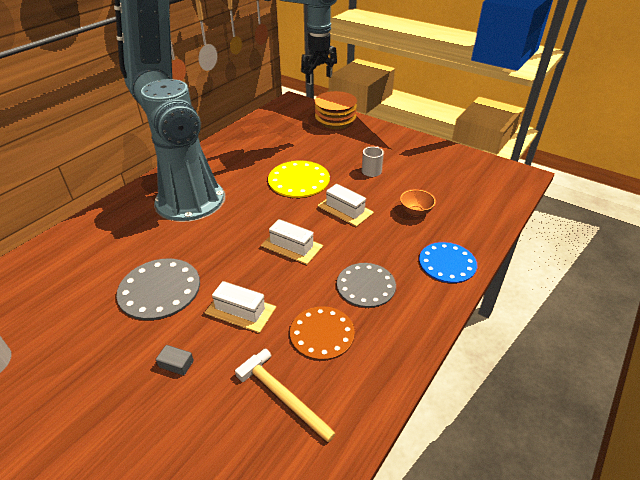

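View pics/side0.png

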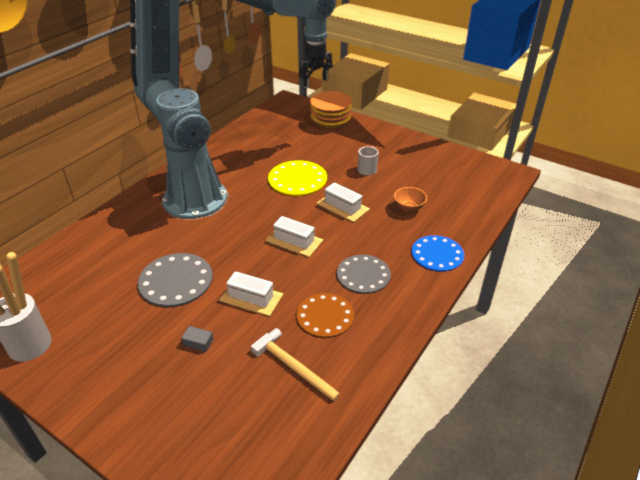

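The scene shows these plates that could be the griddle: yellow (298,178), large grey (158,288), small grey (366,285), brown/orange (322,332) and blue (448,262). The description picks the small grey one. The tins are at (346,203) on the left, (291,238) in the middle and (238,301) on the right. The mug is at (373,161), bowl (417,203), block (174,361) and hammer (285,395).

Run:
```python
from h import *
for n in('scene','side'):
    c=pickle.load(open(n+'.pkl','rb')); P=cloud(c); hsv=cv2.cvtColor(c['img'],cv2.COLOR_RGB2HSV)
    z=P[...,2]; work=(P[...,0]>0.15)&(P[...,0]<1)&(abs(P[...,1])<.6)
    m=((hsv[...,1]<60)&(z>-.01)&(z<.1)&work).astype(np.uint8)
    nl,L,st,_=cv2.connectedComponentsWithStats(m)
    for i in range(1,nl):
        if st[i,4]<150: continue
        q=P[L==i]; top=np.percentile(q[:,2],90); t=q[q[:,2]>top-.006]
        r=cv2.minAreaRect(t[:,:2].astype(np.float32))
        print(n,st[i].tolist(),'top',top.round(4),'c',np.round(r[0],4),'sz',np.round(r[1],3),'ang',round(r[2],1),'n',len(t))
    # boards: yellowish
    m=((hsv[...,0]>18)&(hsv[...,0]<32)&(hsv[...,1]>60)&(z>.002)&(z<.014)&work).astype(np.uint8)
    nl,L,st,_=cv2.connectedComponentsWithStats(m)
    for i in range(1,nl):
        if st[i,4]<100: continue
        q=P[L==i]; r=cv2.minAreaRect(q[:,:2].astype(np.float32)); print(' board',st[i].tolist(),np.median(q[:,2]).round(4),np.round(r[0],4),np.round(r[1],3),round(r[2],1))
    m=((z>.012)&(z<.12)&(P[...,0]>.1)&work).astype(np.uint8)
    nl,L,st,_=cv2.connectedComponentsWithStats(m)
    for i in range(1,nl):
        if st[i,4]<60: continue
        q=P[L==i]; print(' obj',st[i].tolist(),'x',q[:,0].min().round(3),q[:,0].max().round(3),'y',q[:,1].min().round(3),q[:,1].max().round(3),'z',q[:,2].max().round(3))
    if n=='scene':
        save('crop1',cv2.resize(c['img'][180:360,180:420],(800,600)))
```

```text
scene [362, 147, 21, 30, 318] top 0.0769 c [0.4122 0.4874] sz [0.072 0.069] ang 85.0 n 69
scene [327, 184, 39, 34, 669] top 0.0645 c [0.457  0.2444] sz [0.057 0.118] ang 85.4 n 364
scene [269, 220, 44, 36, 846] top 0.0647 c [0.424  0.0071] sz [0.119 0.058] ang 4.9 n 474
scene [117, 259, 83, 61, 3626] top 0.0121 c [ 0.2461 -0.329 ] sz [0.217 0.191] ang 89.6 n 3447
scene [337, 263, 59, 45, 2023] top 0.0094 c [ 6.818e-01 -6.000e-04] sz [0.155 0.159] ang 22.6 n 1956
scene [212, 282, 53, 40, 1172] top 0.0649 c [ 0.4655 -0.2619] sz [0.121 0.055] ang 14.1 n 729
scene [156, 345, 37, 30, 734] top 0.0357 c [ 0.4514 -0.466 ] sz [0.07  0.046] ang 14.0 n 495
scene [235, 349, 36, 33, 419] top 0.0268 c [ 0.604  -0.3689] sz [0.089 0.026] ang 80.8 n 326
 board [268, 161, 61, 37, 1520] 0.0091 [0.244  0.2949] [0.214 0.188] 90.0
 board [349, 208, 24, 18, 145] 0.0069 [0.5209 0.2369] [0.086 0.031] 82.7
 board [297, 242, 26, 21, 194] 0.0068 [0.4868 0.0138] [0.034 0.091] 2.6
 board [246, 303, 30, 29, 290] 0.0069 [ 0.5264 -0.2486] [0.038 0.092] 8.3
 obj [362, 147, 21, 27, 501] x 0.377 0.449 y 0.446 0.525 z 0
[... 1451 characters left out ...]
27, 473] x 0.376 0.454 y 0.445 0.548 z 0.084
 obj [270, 167, 25, 13, 60] x 0.151 0.219 y 0.234 0.319 z 0.022
 obj [308, 168, 18, 19, 76] x 0.267 0.332 y 0.278 0.391 z 0.02
 obj [325, 183, 38, 33, 755] x 0.395 0.521 y 0.207 0.278 z 0.074
 obj [395, 187, 32, 25, 541] x 0.593 0.701 y 0.308 0.427 z 0.058
 obj [274, 216, 41, 34, 894] x 0.361 0.49 y -0.027 0.042 z 0.073
 obj [189, 261, 16, 23, 73] x 0.222 0.309 y -0.311 -0.253 z 0.018
 obj [226, 272, 48, 35, 1124] x 0.393 0.531 y -0.299 -0.222 z 0.071
 obj [138, 281, 26, 21, 77] x 0.159 0.248 y -0.436 -0.371 z 0.021
 obj [182, 326, 32, 24, 516] x 0.414 0.491 y -0.495 -0.435 z 0.044
 obj [251, 328, 89, 71, 1162] x 0.587 0.85 y -0.419 -0.323 z 0.034
```

View pics/crop1.png

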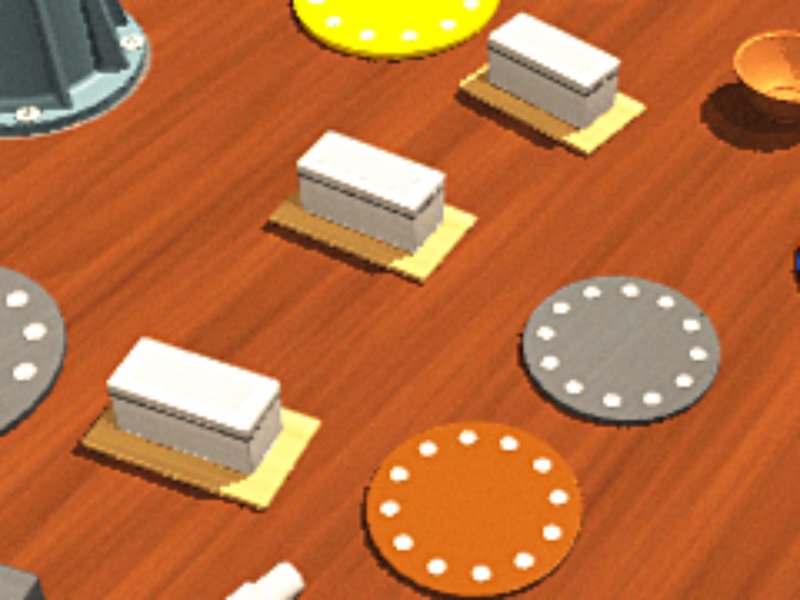

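The crop confirms the small grey round plate, about 158 mm across, centred at (0.682, 0.000). The three tins stand on their boards, about 0.065 high, so sizes and heights agree with the description.

```bash
cat >> h.py <<'E'
def rel(xyz,ang):
    """shift (m) and turn (deg) from now to TCP xyz, pointing down, closing line (tool y) at ang deg in world"""
    o=ctrl.get_obs(); w=o['eef_rot']; Rc=R.from_quat([w[1],w[2],w[3],w[0]])
    a=np.radians(ang); y=np.array([np.cos(a),np.sin(a),0]); z=np.array([0,0,-1.]); x=np.cross(y,z)
    Rt=R.from_matrix(np.stack([x,y,z],1))
    print('shift',Rc.inv().apply(np.array(xyz)-o['eef_pos']).round(4),'turn',np.degrees((Rc.inv()*Rt).as_rotvec()).round(1),'t',round(o['time_s'],2),'q1,q6',o['q'][[0,5]].round(2))
def tin():
    """rect of tin top in the wrist view"""
    c=grab('wrist'); P=cloud(c); hsv=cv2.cvtColor(c['img'],cv2.COLOR_RGB2HSV)
    m=((hsv[...,1]<70)&(P[...,2]>.058)&(P[...,2]<.072)).astype(np.uint8)
    nl,L,st,_=cv2.connectedComponentsWithStats(m); i=1+np.argmax(st[1:,4]); q=P[L==i]
    r=cv2.minAreaRect(q[:,:2].astype(np.float32)); print('tin',st[i].tolist(),np.median(q[:,2]).round(4),np.round(r[0],4),np.round(r[1],3),round(r[2],1))
    return c
def ft():
    o=ctrl.get_obs(); w=o['eef_rot']; Rc=R.from_quat([w[1],w[2],w[3],w[0]])
    print('t',round(o['time_s'],2),'F',o['wrist_force'].round(2),'tool torque',Rc.inv().apply(o['torque']).round(3),'open',round(o['opening'],3),'g',round(o['grasp_force'],1),'pos',o['eef_pos'].round(4))
E
python3 -c "
from h import *
rel([.457,.244,.25],85.4)"
```

```text
shift [-0.3875 -0.2305  0.0057] turn [-0.1 -0.  -8.9] t 0.1 q1,q6 [ 1.13 -0.21]
```

Request:
{"name": "servo_tool", "arguments": {"series": "-1 -0.387 -0.23 0.005 0 0 -9;-1 -0.387 -0.23 0.005 0 0 -9;-1 -0.387 -0.23 0.005 0 0 -9;-1 -0.387 -0.23 0.005 0 0 -9;-1 -0.387 -0.23 0.005 0 0 -9;-1 -0.387 -0.23 0.005 0 0 -9;-1 -0.387 -0.23 0.005 0 0 -9;-1 -0.387 -0.23 0.005 0 0 -9;-1 -0.387 -0.23 0.005 0 0 -9;-1 -0.387 -0.23 0.005 0 0 -9;-1 -0.387 -0.23 0.005 0 0 -9;-1 -0.387 -0.23 0.005 0 0 -9"}}

```text
time_s: 1.1
eef_pos: [0.4609, 0.2405, 0.2511]
eef_rot: [0.001, 0.042, 0.999, -0.001]
wrist_force: [0.5, -0.6, 0.6]
opening: 1.003
grasp_force: 0.0
```

```bash
python3 -c "
from h import *
ft(); c=tin(); save('w1',c['img']); rel([.457,.244,.046],85.4)"
```

```text
t 1.1 F [ 0.45 -0.62  0.59] tool torque [-0.027 -0.026  0.032] open 1.003 g 0.0 pos [0.4609 0.2405 0.2511]
tin [297, 139, 66, 147, 9295] 0.0641 [0.4568 0.2454] [0.051 0.12 ] 84.2
shift [0.0018 0.0015 0.2048] turn [-0.  -0.  -0.2] t 1.15 q1,q6 [ 0.26 -1.23]
```

View pics/w1.png

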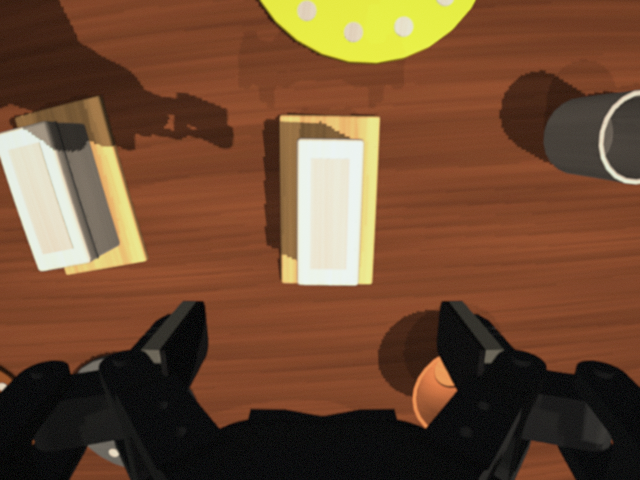

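The wrist view shows the left tin, its white top at (330,212) and 51x120 mm, centred on its board. The mug is at (615,140) and the bowl at (440,395), both clear of the fingers.

Request:
{"name": "servo_tool", "arguments": {"series": "-1 0.002 0.003 0.04 0 0 0;-1 0.002 0.003 0.08 0 0 0;-1 0.002 0.003 0.12 0 0 0;-1 0.002 0.003 0.155 0 0 0;-1 0.002 0.003 0.185 0 0 0;-1 0.002 0.003 0.205 0 0 0;-1 0.002 0.003 0.205 0 0 0;-1 0.002 0.003 0.205 0 0 0;1 0.002 0.003 0.205 0 0 0;1 0.002 0.003 0.205 0 0 0;1 0.002 0.003 0.205 0 0 0;1 0.002 0.003 0.205 0 0 0"}}

```text
time_s: 2.15
eef_pos: [0.4567, 0.2487, 0.0485]
eef_rot: [0.002, 0.039, 0.999, 0.001]
wrist_force: [-0.1, -0.4, 5.8]
opening: 0.601
grasp_force: 64.1
```

Request:
{"name": "servo_tool", "arguments": {"series": "1 0 0 0 0 0 0;1 0 0 0 0 0 0;1 0 0 0 0 0 0;1 0 0 0 0 0 0;1 0 0 0 0 0 0"}}

```text
time_s: 2.57
eef_pos: [0.4567, 0.2487, 0.0485]
eef_rot: [0.002, 0.039, 0.999, 0.001]
wrist_force: [-1.6, -0.5, 7.5]
opening: 0.605
grasp_force: 64.1
```

```bash
python3 -c "
from h import *
ft()"
```

```text
t 2.57 F [-1.61 -0.48  7.46] tool torque [ 0.241  0.162 -0.032] open 0.605 g 64.1 pos [0.4567 0.2487 0.0485]
```

Request:
{"name": "servo_tool", "arguments": {"series": "1 0 0 -0.03 0 0 0;1 0 0 -0.07 0 0 0;1 0 0 -0.11 0 0 0;1 0 0 -0.15 0 0 0;1 0 0 -0.15 0 0 0;1 0 0 -0.15 0 0 0;1 0 0 -0.15 0 0 0;1 0 0 -0.15 0 0 0"}}

```text
time_s: 3.23
eef_pos: [0.4538, 0.2478, 0.1946]
eef_rot: [-0.002, 0.039, 0.999, -0.0]
wrist_force: [-0.3, -1.2, -3.7]
opening: 0.6
grasp_force: 69.5
```

Request:
{"name": "servo_tool", "arguments": {"series": "1 0 0 0 0 7.1 0;1 0 0 0 0 14.2 0;1 0 0 0 0 21.3 0;1 0 0 0 0 28 0;1 0 0 0 0 28 0;1 0 0 0 0 28 0;1 0 0 0 0 28 0;1 0 0 0 0 28 0;1 0 0 0 0 21 0;1 0 0 0 0 14 0;1 0 0 0 0 7 0;1 0 0 0 0 0 0"}}

```text
time_s: 4.23
eef_pos: [0.4551, 0.2486, 0.1982]
eef_rot: [0.005, 0.039, 0.999, 0.001]
wrist_force: [-0.1, -0.1, -3.3]
opening: 0.605
grasp_force: 69.3
```

Request:
{"name": "servo_tool", "arguments": {"series": "1 0 0 0 0 0 0;1 0 0 0 0 0 0;1 0 0 0 0 0 0;1 0 0 0 0 0 0;1 0 0 0 0 0 0;1 0 0 0 0 0 0"}}

```text
time_s: 4.73
eef_pos: [0.4559, 0.2479, 0.196]
eef_rot: [-0.001, 0.04, 0.999, -0.0]
wrist_force: [1.6, -0.1, -1.8]
opening: 0.601
grasp_force: 71.8
```

```bash
python3 -c "
from h import *
ft()"
```

```text
t 4.73 F [ 1.63 -0.11 -1.77] tool torque [ 0.309 -0.997 -0.042] open 0.601 g 71.8 pos [0.4559 0.2479 0.196 ]
```

Request:
{"name": "servo_tool", "arguments": {"series": "1 0 0 0 0 -7.1 0;1 0 0 0 0 -14.2 0;1 0 0 0 0 -21.3 0;1 0 0 0 0 -28 0;1 0 0 0 0 -28 0;1 0 0 0 0 -28 0;1 0 0 0 0 -28 0;1 0 0 0 0 -28 0;1 0 0 0 0 -21 0;1 0 0 0 0 -14 0;1 0 0 0 0 -7 0;1 0 0 0 0 0 0"}}

```text
time_s: 5.73
eef_pos: [0.4573, 0.2487, 0.1984]
eef_rot: [-0.002, 0.039, 0.999, 0.002]
wrist_force: [-0.7, 0.0, -3.6]
opening: 0.601
grasp_force: 71.4
```

Request:
{"name": "servo_tool", "arguments": {"series": "1 0 0 0 0 0 0;1 0 0 0 0 0 0;1 0 0 0 0 0 0;1 0 0 0 0 0 0;1 0 0 0 0 0 0;1 0 0 0 0 0 0"}}

```text
time_s: 6.23
eef_pos: [0.4544, 0.2485, 0.1965]
eef_rot: [0.001, 0.039, 0.999, 0.0]
wrist_force: [-0.3, 0.5, -2.9]
opening: 0.601
grasp_force: 73.1
```

```bash
python3 -c "
from h import *
ft(); rel([.457,.2475,.0485],84.5)"
```

```text
t 6.23 F [-0.33  0.53 -2.87] tool torque [-0.029 -0.043  0.009] open 0.601 g 73.1 pos [0.4544 0.2485 0.1965]
shift [-0.0025 -0.0008  0.148 ] turn [0.  0.1 1.1] t 6.23 q1,q6 [ 0.27 -1.22]
```

Single readings are too noisy, so I'll average over a still hold.

```bash
cat >> h.py <<'E'
def avg(n=12):
    F=[];T=[]
    for _ in range(n):
        ctrl.camera('side'); o=ctrl.get_obs(); w=o['eef_rot']; Rc=R.from_quat([w[1],w[2],w[3],w[0]])
        F.append(o['wrist_force']);T.append(Rc.inv().apply(o['torque']))
    F=np.array(F);T=np.array(T)
    print('t',round(o['time_s'],2),'F',F.mean(0).round(2),'sd',F.std(0).round(2),'Ttool',T.mean(0).round(3),'sd',T.std(0).round(3)); print(T[:,1].round(2))
E
python3 -c "
from h import *
avg()"
```

```text
t 6.83 F [-0.03 -0.2  -3.33] sd [0.41 0.48 0.67] Ttool [-0.004 -0.026 -0.008] sd [0.026 0.029 0.025]
[ 0.    0.02 -0.    0.02 -0.06 -0.02 -0.07 -0.01 -0.04 -0.04 -0.05 -0.05]
```

Request:
{"name": "servo_tool", "arguments": {"series": "1 0 0 0 0 7.1 0;1 0 0 0 0 14.2 0;1 0 0 0 0 21.3 0;1 0 0 0 0 28 0;1 0 0 0 0 28 0;1 0 0 0 0 28 0;1 0 0 0 0 28 0;1 0 0 0 0 28 0;1 0 0 0 0 21 0;1 0 0 0 0 14 0;1 0 0 0 0 7 0;1 0 0 0 0 0 0"}}

```text
time_s: 7.83
eef_pos: [0.4552, 0.2487, 0.1984]
eef_rot: [0.005, 0.039, 0.999, 0.001]
wrist_force: [-0.4, 0.1, -1.5]
opening: 0.605
grasp_force: 73.4
```

Request:
{"name": "servo_tool", "arguments": {"series": "1 0 0 0 0 0 0;1 0 0 0 0 0 0;1 0 0 0 0 0 0;1 0 0 0 0 0 0;1 0 0 0 0 0 0;1 0 0 0 0 0 0"}}

```text
time_s: 8.33
eef_pos: [0.4559, 0.2479, 0.1961]
eef_rot: [-0.001, 0.04, 0.999, -0.0]
wrist_force: [-1.2, -0.7, -4.1]
opening: 0.603
grasp_force: 72.8
```

```bash
python3 -c "
from h import *
avg()"
```

```text
t 8.93 F [ 0.11  0.17 -3.44] sd [1.05 0.52 0.74] Ttool [ 0.005 -0.211  0.   ] sd [0.088 0.524 0.069]
[-0.19  0.63 -0.12  0.03 -1.03  0.56 -0.09 -0.57 -1.1  -0.53 -0.37  0.23]
```

```bash
python3 -c "
from h import *
avg(20)"
```

```text
t 9.93 F [-0.33  0.24 -3.4 ] sd [1.39 0.72 1.18] Ttool [-0.016  0.108 -0.005] sd [0.111 0.738 0.061]
[ 0.93  1.1  -1.05 -0.96  0.76  0.22 -0.87  0.94 -0.5  -0.48  1.12  0.01
  0.51  0.12 -0.12  1.11 -1.   -0.4   0.18  0.52]
```

Request:
{"name": "servo_tool", "arguments": {"series": "1 0 0 0 0 -7.1 0;1 0 0 0 0 -14.2 0;1 0 0 0 0 -21.3 0;1 0 0 0 0 -28 0;1 0 0 0 0 -28 0;1 0 0 0 0 -28 0;1 0 0 0 0 -28 0;1 0 0 0 0 -28 0;1 0 0 0 0 -21 0;1 0 0 0 0 -14 0;1 0 0 0 0 -7 0;1 0 0 0 0 0 0"}}

```text
time_s: 10.93
eef_pos: [0.4573, 0.2487, 0.1984]
eef_rot: [-0.002, 0.039, 0.999, 0.002]
wrist_force: [-1.6, 0.5, -3.7]
opening: 0.602
grasp_force: 73.3
```

Request:
{"name": "servo_tool", "arguments": {"series": "1 0 0 0 0 0 0;1 0 0 0 0 0 0;1 0 0 0 0 0 0;1 0 0 0 0 0 0;1 0 0 0 0 0 0;1 0 0 0 0 0 0"}}

```text
time_s: 11.43
eef_pos: [0.4544, 0.2485, 0.1965]
eef_rot: [0.001, 0.039, 0.999, 0.0]
wrist_force: [-0.1, 0.2, -2.9]
opening: 0.598
grasp_force: 74.8
```

```bash
python3 -c "
from h import *
avg(16);rel([.457,.2475,.0485],84.5)"
```

```text
t 12.23 F [ 0.05  0.1  -3.  ] sd [0.51 0.37 0.63] Ttool [-0.005  0.008  0.004] sd [0.027 0.026 0.03 ]
[-0.03  0.04 -0.01 -0.04 -0.   -0.    0.04  0.03  0.01  0.    0.01  0.02
  0.05 -0.03  0.04  0.01]
shift [-0.0019 -0.0005  0.1478] turn [-0. -0.  1.] t 12.23 q1,q6 [ 0.27 -1.22]
```

Request:
{"name": "servo_tool", "arguments": {"series": "1 0 0 0.04 0 0 0;1 0 0 0.08 0 0 0;1 0 0 0.115 0 0 0;1 0 0 0.135 0 0 0;1 0 0 0.145 0 0 0;1 0 0 0.15 0 0 0;1 0 0 0.15 0 0 0;1 0 0 0.15 0 0 0;-1 0 0 0.15 0 0 0;-1 0 0 0.15 0 0 0;-1 0 0 0.15 0 0 0;-1 0 0 0.15 0 0 0"}}

```text
time_s: 13.23
eef_pos: [0.4558, 0.2483, 0.047]
eef_rot: [0.001, 0.039, 0.999, 0.0]
wrist_force: [0.8, 0.1, -0.0]
opening: 0.997
grasp_force: 0.0
```

Request:
{"name": "servo_tool", "arguments": {"series": "-1 0 0 -0.03 0 0 0;-1 0 0 -0.07 0 0 0;-1 0 0 -0.11 0 0 0;-1 0 0 -0.15 0 0 0;-1 0 0 -0.19 0 0 0;-1 0 0 -0.2 0 0 0;-1 0 0 -0.2 0 0 0"}}

```text
time_s: 13.82
eef_pos: [0.4576, 0.2489, 0.2512]
eef_rot: [0.004, 0.039, 0.999, 0.001]
wrist_force: [-0.7, 0.5, -0.1]
opening: 0.999
grasp_force: 0.0
```

```bash
python3 -c "
from h import *
ft();c=tin(); rel([.424,.0075,.25],94.5)"
```

```text
t 13.82 F [-0.69  0.52 -0.12] tool torque [-0.013  0.042 -0.013] open 0.999 g 0.0 pos [0.4576 0.2489 0.2512]
tin [288, 144, 66, 145, 9190] 0.064 [0.4578 0.2477] [0.051 0.119] 85.6
shift [ 0.0131 -0.2428 -0.0022] turn [ 0.1  0.2 -9. ] t 13.87 q1,q6 [ 0.27 -1.22]
```

Request:
{"name": "servo_tool", "arguments": {"series": "-1 0.012 -0.24 0 0 0 -9;-1 0.012 -0.24 0 0 0 -9;-1 0.012 -0.24 0 0 0 -9;-1 0.012 -0.24 0 0 0 -9;-1 0.012 -0.24 0 0 0 -9;-1 0.012 -0.24 0 0 0 -9;-1 0.012 -0.24 0 0 0 -9;-1 0.012 -0.24 0 0 0 -9;-1 0.012 -0.24 0 0 0 -9"}}

```text
time_s: 14.62
eef_pos: [0.4235, 0.0101, 0.2447]
eef_rot: [-0.001, -0.039, 0.999, 0.001]
wrist_force: [0.2, 0.6, 0.3]
opening: 1.002
grasp_force: 0.0
```

```bash
python3 -c "
from h import *
avg(6);c=tin(); rel([.424,.0075,.046],94.5)"
```

```text
t 14.92 F [ 0.15  0.19 -0.25] sd [0.53 0.49 0.54] Ttool [-0.009 -0.016  0.008] sd [0.02  0.011 0.027]
[ 0.   -0.01 -0.03 -0.03 -0.02 -0.02]
tin [286, 143, 67, 148, 9525] 0.0641 [0.4224 0.0081] [0.119 0.051] 5.8
shift [ 0.0005 -0.0033  0.2001] turn [ 0.  -0.   0.1] t 14.97 q1,q6 [-0.26 -1.91]
```

Request:
{"name": "servo_tool", "arguments": {"series": "-1 0.002 -0.003 0.04 0 0 -0.5;-1 0.002 -0.003 0.08 0 0 -0.5;-1 0.002 -0.003 0.12 0 0 -0.5;-1 0.002 -0.003 0.155 0 0 -0.5;-1 0.002 -0.003 0.185 0 0 -0.5;-1 0.002 -0.003 0.2 0 0 -0.5;-1 0.002 -0.003 0.2 0 0 -0.5;1 0.002 -0.003 0.2 0 0 -0.5;1 0.002 -0.003 0.2 0 0 -0.5;1 0.002 -0.003 0.2 0 0 -0.5;1 0.002 -0.003 0.2 0 0 -0.5;1 0.002 -0.003 0.2 0 0 -0.5"}}

```text
time_s: 15.97
eef_pos: [0.4241, 0.0066, 0.0481]
eef_rot: [0.002, -0.044, 0.999, -0.0]
wrist_force: [0.0, 2.2, 7.4]
opening: 0.603
grasp_force: 63.8
```

Request:
{"name": "servo_tool", "arguments": {"series": "1 0 0 0 0 0 0;1 0 0 -0.03 0 0 0;1 0 0 -0.07 0 0 0;1 0 0 -0.11 0 0 0;1 0 0 -0.15 0 0 0;1 0 0 -0.15 0 0 0;1 0 0 -0.15 0 0 0"}}

```text
time_s: 16.55
eef_pos: [0.4242, 0.0063, 0.1994]
eef_rot: [0.003, -0.044, 0.999, -0.001]
wrist_force: [-0.5, 0.7, -4.3]
opening: 0.6
grasp_force: 65.3
```

Request:
{"name": "servo_tool", "arguments": {"series": "1 0 0 0 0 -7.1 0;1 0 0 0 0 -14.2 0;1 0 0 0 0 -21.3 0;1 0 0 0 0 -28 0;1 0 0 0 0 -28 0;1 0 0 0 0 -28 0;1 0 0 0 0 -28 0;1 0 0 0 0 -28 0;1 0 0 0 0 -21 0;1 0 0 0 0 -14 0;1 0 0 0 0 -7 0;1 0 0 0 0 0 0"}}

```text
time_s: 17.55
eef_pos: [0.4248, 0.0063, 0.1975]
eef_rot: [-0.002, -0.043, 0.999, -0.002]
wrist_force: [-0.3, 0.1, -3.0]
opening: 0.603
grasp_force: 66.1
```

Request:
{"name": "servo_tool", "arguments": {"series": "1 0 0 0 0 0 0;1 0 0 0 0 0 0;1 0 0 0 0 0 0;1 0 0 0 0 0 0"}}

```text
time_s: 17.88
eef_pos: [0.4221, 0.0069, 0.1962]
eef_rot: [0.001, -0.044, 0.999, 0.0]
wrist_force: [-0.2, -0.5, -2.8]
opening: 0.6
grasp_force: 67.1
```

```bash
python3 -c "
from h import *
avg(14);ft()"
```

```text
t 18.58 F [-0.02  0.13 -3.7 ] sd [0.45 0.34 0.67] Ttool [-0.006 -0.016  0.012] sd [0.027 0.285 0.034]
[ 0.2   0.08 -0.36  0.41 -0.08 -0.28  0.37 -0.21 -0.15  0.3  -0.36  0.03
  0.29 -0.46]
t 18.58 F [ 0.53  0.5  -2.98] tool torque [ 0.028 -0.462 -0.018] open 0.602 g 67.1 pos [0.4225 0.0067 0.1963]
```

Request:
{"name": "servo_tool", "arguments": {"series": "1 0 0 0 0 7.1 0;1 0 0 0 0 14.2 0;1 0 0 0 0 21.3 0;1 0 0 0 0 28 0;1 0 0 0 0 28 0;1 0 0 0 0 28 0;1 0 0 0 0 28 0;1 0 0 0 0 28 0;1 0 0 0 0 21 0;1 0 0 0 0 14 0;1 0 0 0 0 7 0;1 0 0 0 0 0 0"}}

```text
time_s: 19.58
eef_pos: [0.4228, 0.0066, 0.1979]
eef_rot: [0.005, -0.043, 0.999, -0.001]
wrist_force: [-1.5, -0.3, -2.9]
opening: 0.6
grasp_force: 72.5
```

Request:
{"name": "servo_tool", "arguments": {"series": "1 0 0 0 0 0 0;1 0 0 0 0 0 0;1 0 0 0 0 0 0;1 0 0 0 0 0 0"}}

```text
time_s: 19.92
eef_pos: [0.4235, 0.0064, 0.1971]
eef_rot: [-0.0, -0.043, 0.999, -0.0]
wrist_force: [1.2, -0.1, -5.7]
opening: 0.602
grasp_force: 72.5
```

```bash
python3 -c "
from h import *
avg(14);ft()"
```

```text
t 20.62 F [ 0.31  0.18 -3.86] sd [0.98 0.57 1.1 ] Ttool [ 0.023 -0.025  0.023] sd [0.168 0.702 0.083]
[ 0.78 -0.33 -0.8   0.42  0.78 -0.56  1.38 -0.98 -0.58 -0.24 -0.91  0.23
 -0.08  0.54]
t 20.62 F [-0.2   0.64 -3.5 ] tool torque [0.054 0.54  0.004] open 0.601 g 73.5 pos [0.4225 0.0067 0.1963]
```

Contact chatter is masking the moment. I'll return slowly and smoothly so the reading is quiet.

Request:
{"name": "servo_tool", "arguments": {"series": "1 0 0 0 0 -6 0;1 0 0 0 0 -12 0;1 0 0 0 0 -18 0;1 0 0 0 0 -24 0;1 0 0 0 0 -28 0;1 0 0 0 0 -28 0;1 0 0 0 0 -28 0;1 0 0 0 0 -28 0;1 0 0 0 0 -28 0"}}

```text
time_s: 21.37
eef_pos: [0.4233, 0.0065, 0.1971]
eef_rot: [0.241, -0.043, 0.969, 0.01]
wrist_force: [-0.6, -0.5, -4.9]
opening: 0.602
grasp_force: 74.7
```

Request:
{"name": "servo_tool", "arguments": {"series": "1 0 0 0 0 2 0;1 0 0 0 0 6 0;1 0 0 0 0 10 0;1 0 0 0 0 14 0;1 0 0 0 0 18 0;1 0 0 0 0 21.5 0;1 0 0 0 0 24 0;1 0 0 0 0 26 0;1 0 0 0 0 27 0;1 0 0 0 0 27.7 0;1 0 0 0 0 28 0;1 0 0 0 0 28 0"}}

```text
time_s: 22.37
eef_pos: [0.4227, 0.0068, 0.1962]
eef_rot: [-0.0, -0.044, 0.999, 0.0]
wrist_force: [-0.2, 1.0, -4.6]
opening: 0.602
grasp_force: 74.5
```

Request:
{"name": "servo_tool", "arguments": {"series": "1 0 0 0 0 0 0;1 0 0 0 0 0 0;1 0 0 0 0 0 0"}}

```text
time_s: 22.62
eef_pos: [0.4224, 0.0067, 0.1964]
eef_rot: [0.0, -0.043, 0.999, -0.0]
wrist_force: [0.7, -0.3, -2.3]
opening: 0.599
grasp_force: 74.5
```

```bash
python3 -c "
from h import *
avg(8);ft()"
```

```text
t 23.02 F [-1.33 -0.15 -4.42] sd [0.97 1.05 1.51] Ttool [-0.001  0.283  0.021] sd [0.203 0.614 0.12 ]
[ 1.18  0.11  0.93 -0.35  0.5   0.21 -0.84  0.52]
t 23.02 F [-3.23 -1.5  -7.32] tool torque [ 0.146  0.521 -0.067] open 0.603 g 79.8 pos [0.4225 0.0067 0.1963]
```

Request:
{"name": "servo_tool", "arguments": {"series": "1 0 0 0 0 6 0;1 0 0 0 0 12 0;1 0 0 0 0 18 0;1 0 0 0 0 24 0;1 0 0 0 0 28 0;1 0 0 0 0 28 0;1 0 0 0 0 28 0;1 0 0 0 0 28 0;1 0 0 0 0 28 0"}}

```text
time_s: 23.77
eef_pos: [0.4223, 0.0068, 0.1967]
eef_rot: [-0.241, -0.042, 0.97, -0.011]
wrist_force: [-0.4, 0.1, -4.0]
opening: 0.597
grasp_force: 75.3
```

Request:
{"name": "servo_tool", "arguments": {"series": "1 0 0 0 0 -2 0;1 0 0 0 0 -6 0;1 0 0 0 0 -10 0;1 0 0 0 0 -14 0;1 0 0 0 0 -18 0;1 0 0 0 0 -21.5 0;1 0 0 0 0 -24 0;1 0 0 0 0 -26 0;1 0 0 0 0 -27 0;1 0 0 0 0 -27.7 0;1 0 0 0 0 -28 0;1 0 0 0 0 -28 0"}}

```text
time_s: 24.77
eef_pos: [0.4224, 0.0067, 0.1965]
eef_rot: [0.0, -0.043, 0.999, -0.0]
wrist_force: [-0.3, -0.3, -3.2]
opening: 0.602
grasp_force: 76.1
```

Request:
{"name": "servo_tool", "arguments": {"series": "1 0 0 0 0 0 0;1 0 0 0 0 0 0;1 0 0 0 0 0 0"}}

```text
time_s: 25.02
eef_pos: [0.4226, 0.0068, 0.1962]
eef_rot: [-0.0, -0.044, 0.999, 0.0]
wrist_force: [-1.2, 0.5, -4.3]
opening: 0.6
grasp_force: 74.1
```

```bash
python3 -c "
from h import *
avg(8);ft()"
```

```text
t 25.42 F [-0.36  0.3  -3.55] sd [1.98 0.53 1.27] Ttool [-0.089  0.009 -0.001] sd [0.145 0.928 0.081]
[-0.45 -0.42  1.51 -0.77  1.32  0.29 -0.09 -1.34]
t 25.42 F [ 2.28  0.48 -2.69] tool torque [-0.247 -1.335 -0.042] open 0.601 g 73.6 pos [0.4225 0.0068 0.1963]
```

```bash
cat >> h.py <<'E'
def eff(n=5):
    A=[];Q=[]
    for _ in range(n):
        ctrl.camera('side'); o=ctrl.get_obs(); A.append(o['joint_efforts']); Q.append(o['q'])
    A=np.array(A); print('t',round(o['time_s'],2),'eff',A.mean(0).round(3),'sd',A.std(0).round(3),'q',np.mean(Q,0).round(5),'Ty,g',o['torque'].round(2),round(o['grasp_force'],1))
E
python3 -c "
from h import *
eff()"
```

```text
t 25.67 eff [ 3.4000e-02 -2.8751e+01 -3.4599e+01  1.1000e-02  2.0000e-02  3.0000e-03] sd [0.075 0.088 0.14  0.03  0.057 0.007] q [-2.66530e-01 -1.07310e-01  2.03283e+00 -1.00000e-05  1.21608e+00
 -1.92443e+00] Ty,g [0.06 0.57 0.07] 73.7
```

Request:
{"name": "servo_tool", "arguments": {"series": "1 0 0 0 0 -6 0;1 0 0 0 0 -12 0;1 0 0 0 0 -18 0;1 0 0 0 0 -24 0;1 0 0 0 0 -28 0;1 0 0 0 0 -28 0;1 0 0 0 0 -28 0;1 0 0 0 0 -28 0;1 0 0 0 0 -21 0;1 0 0 0 0 -14 0;1 0 0 0 0 -7 0;1 0 0 0 0 0 0"}}

```text
time_s: 26.67
eef_pos: [0.4246, 0.0063, 0.1977]
eef_rot: [-0.002, -0.043, 0.999, -0.002]
wrist_force: [0.8, 0.8, -2.5]
opening: 0.602
grasp_force: 73.2
```

Request:
{"name": "servo_tool", "arguments": {"series": "1 0 0 0 0 0 0;1 0 0 0 0 0 0;1 0 0 0 0 0 0;1 0 0 0 0 0 0;1 0 0 0 0 0 0"}}

```text
time_s: 27.08
eef_pos: [0.422, 0.0068, 0.1966]
eef_rot: [0.001, -0.043, 0.999, -0.0]
wrist_force: [0.5, -0.3, -2.3]
opening: 0.601
grasp_force: 73.5
```

```bash
python3 -c "
from h import *
eff()"
```

```text
t 27.33 eff [ 2.9000e-02 -2.8554e+01 -3.4469e+01  3.0000e-03 -7.0000e-03 -3.0000e-03] sd [0.016 0.175 0.022 0.004 0.007 0.001] q [-2.67150e-01 -1.10110e-01  2.03421e+00  1.50000e-04  1.21558e+00
 -1.92455e+00] Ty,g [ 0.15 -0.6   0.03] 73.1
```

Request:
{"name": "servo_tool", "arguments": {"series": "1 0 0 0.04 0 0 0;1 0 0 0.08 0 0 0;1 0 0 0.115 0 0 0;1 0 0 0.135 0 0 0;1 0 0 0.145 0 0 0;1 0 0 0.149 0 0 0;1 0 0 0.15 0 0 0;1 0 0 0.15 0 0 0;-1 0 0 0.15 0 0 0;-1 0 0 0.15 0 0 0;-1 0 0 0.15 0 0 0;-1 0 0 0.15 0 0 0"}}

```text
time_s: 28.33
eef_pos: [0.4234, 0.0065, 0.0473]
eef_rot: [0.001, -0.044, 0.999, -0.0]
wrist_force: [-0.4, 0.2, -0.8]
opening: 0.999
grasp_force: 0.0
```

Request:
{"name": "servo_tool", "arguments": {"series": "-1 0 0 -0.03 0 0 0;-1 0 0 -0.07 0 0 0;-1 0 0 -0.11 0 0 0;-1 0 0 -0.15 0 0 0;-1 0 0 -0.19 0 0 0;-1 0 0 -0.2 0 0 0;-1 0 0 -0.2 0 0 0"}}

```text
time_s: 28.92
eef_pos: [0.4249, 0.0062, 0.2507]
eef_rot: [0.004, -0.044, 0.999, -0.001]
wrist_force: [0.1, -0.1, 0.5]
opening: 1.006
grasp_force: 0.0
```

```bash
python3 -c "
from h import *
ft();c=tin(); rel([.465,-.261,.25],103.5)"
```

```text
t 28.92 F [ 0.12 -0.08  0.48] tool torque [-0.007  0.047 -0.023] open 1.006 g 0.0 pos [0.4249 0.0062 0.2507]
tin [290, 136, 67, 147, 9345] 0.0641 [0.4197 0.005 ] [0.12  0.051] 5.1
shift [-0.018  -0.2701 -0.0015] turn [-0.1  0.2 -8.5] t 28.97 q1,q6 [-0.27 -1.92]
```

Request:
{"name": "servo_tool", "arguments": {"series": "-1 -0.018 -0.27 0 0 0 -8.5;-1 -0.018 -0.27 0 0 0 -8.5;-1 -0.018 -0.27 0 0 0 -8.5;-1 -0.018 -0.27 0 0 0 -8.5;-1 -0.018 -0.27 0 0 0 -8.5;-1 -0.018 -0.27 0 0 0 -8.5;-1 -0.018 -0.27 0 0 0 -8.5;-1 -0.018 -0.27 0 0 0 -8.5;-1 -0.018 -0.27 0 0 0 -8.5;-1 -0.018 -0.27 0 0 0 -8.5"}}

```text
time_s: 29.8
eef_pos: [0.463, -0.2595, 0.2441]
eef_rot: [-0.001, -0.117, 0.993, 0.002]
wrist_force: [-0.8, -0.5, 0.6]
opening: 0.998
grasp_force: 0.0
```

```bash
python3 -c "
from h import *
eff(3);c=tin(); rel([.465,-.261,.046],103.5)"
```

```text
t 29.95 eff [-5.5800e-01 -3.9026e+01 -3.4711e+01 -2.6000e-02 -1.3000e-02  3.0000e-03] sd [0.155 0.028 0.126 0.009 0.01  0.001] q [-7.33560e-01  9.42700e-02  1.72740e+00  2.20000e-04  1.32208e+00
 -2.54099e+00] Ty,g [ 0.02 -0.01 -0.04] 0.0
tin [288, 146, 68, 148, 9487] 0.0641 [ 0.4646 -0.2613] [0.119 0.052] 12.2
shift [-0.0007 -0.002   0.2   ] turn [ 0.  -0.   0.1] t 30.0 q1,q6 [-0.73 -2.54]
```

Request:
{"name": "servo_tool", "arguments": {"series": "-1 0 -0.002 0.04 0 0 1;-1 0 -0.002 0.08 0 0 1;-1 0 -0.002 0.12 0 0 1;-1 0 -0.002 0.155 0 0 1;-1 0 -0.002 0.185 0 0 1;-1 0 -0.002 0.2 0 0 1;-1 0 -0.002 0.2 0 0 1;1 0 -0.002 0.2 0 0 1;1 0 -0.002 0.2 0 0 1;1 0 -0.002 0.2 0 0 1;1 0 -0.002 0.2 0 0 1;1 0 -0.002 0.2 0 0 1"}}

```text
time_s: 31.0
eef_pos: [0.4657, -0.2633, 0.0485]
eef_rot: [0.001, -0.109, 0.994, -0.001]
wrist_force: [0.2, 2.0, 7.2]
opening: 0.603
grasp_force: 64.3
```

Request:
{"name": "servo_tool", "arguments": {"series": "1 0 0 0 0 0 0;1 0 0 -0.03 0 0 0;1 0 0 -0.07 0 0 0;1 0 0 -0.11 0 0 0;1 0 0 -0.15 0 0 0;1 0 0 -0.15 0 0 0;1 0 0 -0.15 0 0 0"}}

```text
time_s: 31.58
eef_pos: [0.4658, -0.2639, 0.1997]
eef_rot: [0.002, -0.109, 0.994, -0.003]
wrist_force: [-0.5, 0.4, -5.4]
opening: 0.603
grasp_force: 65.1
```

Request:
{"name": "servo_tool", "arguments": {"series": "1 0 0 0 0 -7.1 0;1 0 0 0 0 -14.2 0;1 0 0 0 0 -21.3 0;1 0 0 0 0 -28 0;1 0 0 0 0 -28 0;1 0 0 0 0 -28 0;1 0 0 0 0 -28 0;1 0 0 0 0 -28 0;1 0 0 0 0 -21 0;1 0 0 0 0 -14 0;1 0 0 0 0 -7 0;1 0 0 0 0 0 0"}}

```text
time_s: 32.58
eef_pos: [0.466, -0.2632, 0.1981]
eef_rot: [-0.002, -0.109, 0.994, -0.003]
wrist_force: [0.4, 0.8, -3.9]
opening: 0.605
grasp_force: 65.3
```

Request:
{"name": "servo_tool", "arguments": {"series": "1 0 0 0 0 0 0;1 0 0 0 0 0 0;1 0 0 0 0 0 0;1 0 0 0 0 0 0;1 0 0 0 0 0 0"}}

```text
time_s: 33.0
eef_pos: [0.4637, -0.2628, 0.1961]
eef_rot: [0.0, -0.108, 0.994, 0.0]
wrist_force: [0.7, 0.2, -4.6]
opening: 0.603
grasp_force: 65.9
```

```bash
sed -i "s/A=\[\];Q=\[\]/A=[];Q=[];T=[]/; s/Q.append(o\['q'\])/Q.append(o['q']);T.append(o['torque'].round(2))/; s/print('t',round(o\['time_s'\],2),'eff'/print(np.array(T).tolist(),'t',round(o['time_s'],2),'eff'/" h.py; python3 -c "
from h import *
eff(8)"
```

```text
[[0.1, -0.36, 0.02], [0.04, -0.01, -0.01], [-0.04, 0.23, -0.04], [0.16, -0.43, 0.04], [-0.11, 0.33, -0.04], [0.03, -0.13, -0.05], [0.02, -0.17, 0.03], [-0.1, 0.43, 0.03]] t 33.4 eff [ 4.5000e-02 -4.2728e+01 -3.4676e+01  8.0000e-03  0.0000e+00 -5.0000e-03] sd [0.108 0.09  0.024 0.013 0.003 0.003] q [-7.38460e-01  1.50690e-01  1.76921e+00  3.60000e-04  1.22131e+00
 -2.52632e+00] Ty,g [-0.1   0.43  0.03] 65.9
```

Request:
{"name": "servo_tool", "arguments": {"series": "1 0 0 0 0 7.1 0;1 0 0 0 0 14.2 0;1 0 0 0 0 21.3 0;1 0 0 0 0 28 0;1 0 0 0 0 28 0;1 0 0 0 0 28 0;1 0 0 0 0 28 0;1 0 0 0 0 28 0;1 0 0 0 0 21 0;1 0 0 0 0 14 0;1 0 0 0 0 7 0;1 0 0 0 0 0 0"}}

```text
time_s: 34.4
eef_pos: [0.4645, -0.2635, 0.1985]
eef_rot: [0.004, -0.108, 0.994, -0.002]
wrist_force: [-2.9, 0.0, -5.2]
opening: 0.597
grasp_force: 67.7
```

Request:
{"name": "servo_tool", "arguments": {"series": "1 0 0 0 0 0 0;1 0 0 0 0 0 0;1 0 0 0 0 0 0;1 0 0 0 0 0 0;1 0 0 0 0 0 0"}}

```text
time_s: 34.82
eef_pos: [0.4651, -0.2625, 0.1963]
eef_rot: [-0.001, -0.109, 0.994, -0.0]
wrist_force: [-2.6, -0.1, -4.1]
opening: 0.599
grasp_force: 71.4
```

```bash
python3 -c "
from h import *
eff(8)"
```

```text
[[-0.09, -0.14, -0.05], [0.23, -1.28, 0.11], [-0.24, 1.06, -0.02], [-0.1, 0.38, 0.01], [0.53, -1.07, 0.07], [-0.21, 0.63, -0.08], [0.29, -0.67, -0.03], [0.11, 0.1, -0.04]] t 35.22 eff [-3.8000e-02 -4.2931e+01 -3.4775e+01 -1.7000e-02  2.1000e-02  6.0000e-03] sd [0.162 0.217 0.063 0.047 0.028 0.005] q [-7.36270e-01  1.52810e-01  1.76767e+00 -3.90000e-04  1.22189e+00
 -2.52576e+00] Ty,g [ 0.11  0.1  -0.04] 73.1
```

Request:
{"name": "servo_tool", "arguments": {"series": "1 0 0 0 0 -7 0;1 0 0 0 0 -14 0;1 0 0 0 0 -21 0;1 0 0 0 0 -28 0;1 0 0 0 0 -35 0;1 0 0 0 0 -40 0;1 0 0 0 0 -40 0;1 0 0 0 0 -40 0;1 0 0 0 0 -40 0;1 0 0 0 0 -40 0;1 0 0 0 0 -40 0;1 0 0 0 0 -40 0"}}

```text
time_s: 36.22
eef_pos: [0.4868, -0.2469, 0.2223]
eef_rot: [0.314, -0.084, 0.945, 0.036]
wrist_force: [-0.1, -0.0, -3.1]
opening: 0.597
grasp_force: 74.4
```

```bash
python3 -c "
from h import *
o=ctrl.get_obs();print(o['joint_efforts'].round(3),o['q'].round(3),o['wrist_force'].round(2),o['torque'].round(3))"
```

```text
[-1.8000e-02 -3.1141e+01 -3.4230e+01  3.0090e+00  6.0000e-03 -1.0000e-03] [-1.016 -0.058  2.062  0.723  1.02  -3.118] [-0.15 -0.03 -3.09] [-0.095  0.642 -0.045]
```

Request:
{"name": "servo_tool", "arguments": {"series": "1 0 0 0 0 5 0;1 0 0 0 0 11 0;1 0 0 0 0 17 0;1 0 0 0 0 23 0;1 0 0 0 0 29 0;1 0 0 0 0 34 0;1 0 0 0 0 37 0;1 0 0 0 0 39 0;1 0 0 0 0 40 0;1 0 0 0 0 40 0;1 0 0 0 0 40 0;1 0 0 0 0 40 0"}}

```text
time_s: 37.22
eef_pos: [0.4864, -0.247, 0.2223]
eef_rot: [-0.027, -0.091, 0.996, 0.006]
wrist_force: [-0.6, 0.0, -2.8]
opening: 0.6
grasp_force: 74.3
```

```bash
python3 -c "
from h import *
eff(8)"
```

```text
[[0.02, -0.08, 0.03], [-0.01, -0.05, -0.01], [-0.05, -0.05, 0.01], [-0.02, -0.06, -0.01], [-0.03, -0.08, -0.03], [0.0, -0.09, 0.05], [0.01, -0.07, 0.02], [-0.04, -0.09, 0.01]] t 37.62 eff [ 4.9000e-02 -4.5195e+01 -3.5561e+01 -1.6100e-01  2.7800e-01 -3.0000e-03] sd [0.075 0.085 0.024 0.009 0.004 0.001] q [-0.67161  0.18212  1.67689 -0.03021  1.3294  -2.41574] Ty,g [-0.04 -0.09  0.01] 74.3
```

Request:
{"name": "servo_tool", "arguments": {"series": "1 0 0 0 0 7 0;1 0 0 0 0 14 0;1 0 0 0 0 21 0;1 0 0 0 0 28 0;1 0 0 0 0 35 0;1 0 0 0 0 40 0;1 0 0 0 0 40 0;1 0 0 0 0 40 0;1 0 0 0 0 40 0;1 0 0 0 0 40 0;1 0 0 0 0 40 0;1 0 0 0 0 40 0"}}

```text
time_s: 38.62
eef_pos: [0.4866, -0.2475, 0.2238]
eef_rot: [-0.365, -0.087, 0.927, -0.026]
wrist_force: [-0.3, -0.4, -3.6]
opening: 0.603
grasp_force: 74.2
```

Request:
{"name": "servo_tool", "arguments": {"series": "1 0 0 0 0 -5 0;1 0 0 0 0 -11 0;1 0 0 0 0 -17 0;1 0 0 0 0 -23 0;1 0 0 0 0 -29 0;1 0 0 0 0 -34 0;1 0 0 0 0 -37 0;1 0 0 0 0 -39 0;1 0 0 0 0 -40 0;1 0 0 0 0 -40 0;1 0 0 0 0 -40 0;1 0 0 0 0 -40 0"}}

```text
time_s: 39.62
eef_pos: [0.4868, -0.247, 0.2227]
eef_rot: [-0.028, -0.091, 0.995, 0.005]
wrist_force: [1.0, 0.2, -3.5]
opening: 0.6
grasp_force: 74.2
```

```bash
python3 -c "
from h import *
eff(8)"
```

```text
[[-0.01, -0.1, 0.01], [0.0, -0.1, -0.01], [-0.01, -0.09, 0.03], [-0.02, -0.01, 0.0], [-0.01, -0.03, -0.02], [-0.01, -0.1, 0.03], [-0.01, -0.0, 0.0], [-0.0, -0.08, -0.02]] t 40.02 eff [-4.8000e-02 -4.5454e+01 -3.5596e+01 -1.8200e-01  2.9300e-01  3.0000e-03] sd [0.063 0.119 0.018 0.007 0.006 0.001] q [-0.67035  0.18365  1.67585 -0.03075  1.32989 -2.41537] Ty,g [-0.   -0.08 -0.02] 74.2
```

Right tin: readings are clean now, and the moment is the same after tipping either way (-0.07 against -0.06, where a loose rivet would give 0.12 difference). It is packed. I'll put it back upright on its board and recheck the middle one.

```bash
python3 -c "
from h import *
rel([.4655,-.263,.12],102.5)"
```

```text
shift [ 0.0183 -0.0136  0.1033] turn [ 1.  -3.1 -2.1] t 40.02 q1,q6 [-0.67 -2.42]
```

Request:
{"name": "servo_tool", "arguments": {"series": "1 0.009 -0.007 0.03 0.5 -1.5 -1;1 0.018 -0.014 0.06 1 -3.1 -2.1;1 0.018 -0.014 0.09 1 -3.1 -2.1;1 0.018 -0.014 0.103 1 -3.1 -2.1;1 0.018 -0.014 0.103 1 -3.1 -2.1;1 0.018 -0.014 0.103 1 -3.1 -2.1;1 0.018 -0.014 0.103 1 -3.1 -2.1"}}

```text
time_s: 40.6
eef_pos: [0.4669, -0.2642, 0.1219]
eef_rot: [0.001, -0.109, 0.994, -0.001]
wrist_force: [0.5, 1.1, -3.0]
opening: 0.6
grasp_force: 74.0
```

```bash
python3 -c "
from h import *
rel([.4655,-.263,.048],102.5);ft()"
```

```text
shift [0.0013 0.0016 0.0739] turn [-0.1  0.1  0. ] t 40.6 q1,q6 [-0.74 -2.53]
t 40.6 F [ 0.51  1.11 -2.96] tool torque [-0.002  0.019  0.053] open 0.6 g 74.0 pos [ 0.4669 -0.2642  0.1219]
```

Request:
{"name": "servo_tool", "arguments": {"series": "1 0 0.001 0.035 0 0 0;1 0 0.001 0.055 0 0 0;1 0 0.001 0.067 0 0 0;1 0 0.001 0.072 0 0 0;1 0 0.001 0.073 0 0 0;1 0 0.001 0.073 0 0 0;-1 0 0.001 0.073 0 0 0;-1 0 0.001 0.073 0 0 0;-1 0 0.001 0.073 0 0 0;-1 0 0.001 0.073 0 0 0"}}

```text
time_s: 41.43
eef_pos: [0.4665, -0.2631, 0.0486]
eef_rot: [0.001, -0.109, 0.994, -0.001]
wrist_force: [0.1, -0.5, -0.9]
opening: 1.003
grasp_force: 0.0
```

Request:
{"name": "servo_tool", "arguments": {"series": "-1 0 0 -0.03 0 0 0;-1 0 0 -0.07 0 0 0;-1 0 0 -0.11 0 0 0;-1 0 0 -0.15 0 0 0;-1 0 0 -0.19 0 0 0;-1 0 0 -0.2 0 0 0;-1 0 0 -0.2 0 0 0"}}

```text
time_s: 42.02
eef_pos: [0.4675, -0.2641, 0.2527]
eef_rot: [0.004, -0.109, 0.994, -0.004]
wrist_force: [0.6, -1.0, 0.1]
opening: 1.002
grasp_force: 0.0
```

```bash
python3 -c "
from h import *
ft();c=tin(); rel([.42,.0055,.25],95.1)"
```

```text
t 42.02 F [ 0.57 -1.01  0.07] tool torque [0.004 0.005 0.03 ] open 1.002 g 0.0 pos [ 0.4675 -0.2641  0.2527]
tin [292, 143, 66, 145, 9141] 0.0641 [ 0.4666 -0.2644] [0.119 0.051] 13.1
shift [-0.0131  0.2722 -0.0016] turn [-0.2  0.2  7.4] t 42.07 q1,q6 [-0.74 -2.53]
```

Right tin is standing flat at its place (0.467,-0.264). Back to the middle one.

Request:
{"name": "servo_tool", "arguments": {"series": "-1 -0.012 0.272 0 0 0 7.4;-1 -0.012 0.272 0 0 0 7.4;-1 -0.012 0.272 0 0 0 7.4;-1 -0.012 0.272 0 0 0 7.4;-1 -0.012 0.272 0 0 0 7.4;-1 -0.012 0.272 0 0 0 7.4;-1 -0.012 0.272 0 0 0 7.4;-1 -0.012 0.272 0 0 0 7.4;-1 -0.012 0.272 0 0 0 7.4;-1 -0.012 0.272 0 0 0 7.4"}}

```text
time_s: 42.9
eef_pos: [0.4177, 0.0056, 0.2461]
eef_rot: [-0.0, -0.045, 0.999, -0.0]
wrist_force: [-0.3, 0.8, -0.8]
opening: 1.001
grasp_force: 0.0
```

```bash
python3 -c "
from h import *
eff(4);c=tin(); rel([.42,.0055,.047],95.1)"
```

```text
[[-0.02, -0.03, 0.02], [-0.02, -0.06, -0.01], [0.0, -0.07, 0.0], [-0.02, -0.01, -0.0]] t 43.1 eff [ 4.1400e-01 -2.5667e+01 -3.4686e+01  1.8000e-02  1.0000e-02 -4.0000e-03] sd [0.171 0.078 0.073 0.009 0.008 0.002] q [-2.73710e-01 -1.80700e-01  1.98854e+00 -1.80000e-04  1.33376e+00
 -1.93243e+00] Ty,g [-0.02 -0.01 -0.  ] 0.0
tin [290, 147, 67, 147, 9424] 0.0641 [0.4194 0.005 ] [0.119 0.052] 5.2
shift [-0.0016  0.0006  0.2   ] turn [-0.   0.  -0.1] t 43.15 q1,q6 [-0.27 -1.93]
```

Request:
{"name": "servo_tool", "arguments": {"series": "-1 -0.001 0 0.04 0 0 0;-1 -0.001 0 0.08 0 0 0;-1 -0.001 0 0.12 0 0 0;-1 -0.001 0 0.155 0 0 0;-1 -0.001 0 0.185 0 0 0;-1 -0.001 0 0.199 0 0 0;-1 -0.001 0 0.199 0 0 0;1 -0.001 0 0.199 0 0 0;1 -0.001 0 0.199 0 0 0;1 -0.001 0 0.199 0 0 0;1 -0.001 0 0.199 0 0 0;1 -0.001 0 0.199 0 0 0"}}

```text
time_s: 44.15
eef_pos: [0.4211, 0.0053, 0.05]
eef_rot: [0.002, -0.045, 0.999, -0.001]
wrist_force: [-0.8, -1.4, 7.4]
opening: 0.6
grasp_force: 64.0
```

Request:
{"name": "servo_tool", "arguments": {"series": "1 0 0 0 0 0 0;1 0 0 -0.03 0 0 0;1 0 0 -0.07 0 0 0;1 0 0 -0.11 0 0 0;1 0 0 -0.14 0 0 0;1 0 0 -0.15 0 0 0;1 0 0 -0.15 0 0 0"}}

```text
time_s: 44.73
eef_pos: [0.4211, 0.0054, 0.2012]
eef_rot: [0.004, -0.045, 0.999, -0.001]
wrist_force: [0.3, -0.8, -4.1]
opening: 0.602
grasp_force: 65.3
```

Request:
{"name": "servo_tool", "arguments": {"series": "1 0 0 0 0 -7 0;1 0 0 0 0 -14 0;1 0 0 0 0 -21 0;1 0 0 0 0 -28 0;1 0 0 0 0 -35 0;1 0 0 0 0 -40 0;1 0 0 0 0 -40 0;1 0 0 0 0 -40 0;1 0 0 0 0 -40 0;1 0 0 0 0 -40 0;1 0 0 0 0 -40 0;1 0 0 0 0 -40 0"}}

```text
time_s: 45.73
eef_pos: [0.4197, 0.006, 0.1986]
eef_rot: [0.342, -0.043, 0.939, 0.015]
wrist_force: [1.4, 0.1, -3.9]
opening: 0.599
grasp_force: 65.6
```

Request:
{"name": "servo_tool", "arguments": {"series": "1 0 0 0 0 5 0;1 0 0 0 0 11 0;1 0 0 0 0 17 0;1 0 0 0 0 23 0;1 0 0 0 0 29 0;1 0 0 0 0 34 0;1 0 0 0 0 37 0;1 0 0 0 0 39 0;1 0 0 0 0 40 0;1 0 0 0 0 40 0;1 0 0 0 0 40 0;1 0 0 0 0 40 0"}}

```text
time_s: 46.73
eef_pos: [0.4191, 0.0059, 0.1982]
eef_rot: [0.001, -0.045, 0.999, -0.0]
wrist_force: [-0.1, 0.7, -3.6]
opening: 0.6
grasp_force: 65.9
```

```bash
python3 -c "
from h import *
eff(7)"
```

```text
[[0.01, 0.11, -0.04], [-0.04, -0.03, -0.02], [0.0, -0.08, -0.04], [0.03, -0.12, 0.06], [0.02, -0.12, 0.0], [0.1, -0.02, -0.0], [0.05, 0.08, 0.02]] t 47.08 eff [ 2.9000e-02 -2.8120e+01 -3.4646e+01  3.0000e-03 -9.0000e-03 -1.0000e-03] sd [0.019 0.108 0.061 0.003 0.007 0.   ] q [-2.71270e-01 -1.20480e-01  2.03983e+00  1.80000e-04  1.22028e+00
 -1.93115e+00] Ty,g [0.05 0.08 0.02] 65.9
```

Request:
{"name": "servo_tool", "arguments": {"series": "1 0 0 0 0 7 0;1 0 0 0 0 14 0;1 0 0 0 0 21 0;1 0 0 0 0 28 0;1 0 0 0 0 35 0;1 0 0 0 0 40 0;1 0 0 0 0 40 0;1 0 0 0 0 40 0;1 0 0 0 0 40 0;1 0 0 0 0 40 0;1 0 0 0 0 40 0;1 0 0 0 0 40 0"}}

```text
time_s: 48.08
eef_pos: [0.4193, 0.0057, 0.1993]
eef_rot: [-0.34, -0.042, 0.939, -0.016]
wrist_force: [-0.6, 0.1, -4.2]
opening: 0.597
grasp_force: 66.4
```

Request:
{"name": "servo_tool", "arguments": {"series": "1 0 0 0 0 -5 0;1 0 0 0 0 -11 0;1 0 0 0 0 -17 0;1 0 0 0 0 -23 0;1 0 0 0 0 -29 0;1 0 0 0 0 -34 0;1 0 0 0 0 -37 0;1 0 0 0 0 -39 0;1 0 0 0 0 -40 0;1 0 0 0 0 -40 0;1 0 0 0 0 -40 0;1 0 0 0 0 -40 0"}}

```text
time_s: 49.08
eef_pos: [0.4195, 0.0057, 0.1985]
eef_rot: [0.0, -0.045, 0.999, -0.0]
wrist_force: [-0.6, -0.5, -3.5]
opening: 0.601
grasp_force: 66.3
```

```bash
python3 -c "
from h import *
eff(7);ft()"
```

```text
[[-0.03, -0.21, -0.02], [-0.01, 0.19, 0.02], [0.03, -0.15, 0.01], [0.03, 0.21, 0.01], [0.0, -0.17, -0.07], [0.04, 0.15, -0.0], [0.02, -0.23, -0.0]] t 49.43 eff [-2.0000e-03 -2.8464e+01 -3.4623e+01 -8.0000e-03  1.4000e-02  2.0000e-03] sd [0.002 0.12  0.052 0.002 0.007 0.001] q [-2.70740e-01 -1.18210e-01  2.03839e+00 -9.00000e-05  1.22096e+00
 -1.93100e+00] Ty,g [ 0.02 -0.23 -0.  ] 66.3
t 49.43 F [ 0.02 -0.01 -4.33] tool torque [ 0.002 -0.226  0.001] open 0.602 g 66.3 pos [0.4193 0.0058 0.1981]
```

Middle and right give the same small change, about 0.025 Nm in the wrist joint efforts, where a rivet would give about 0.11. Both look packed, so I'll put the middle one back and retest the left with the steeper tilt.

Request:
{"name": "servo_tool", "arguments": {"series": "1 0 0 0.04 0 0 0;1 0 0 0.08 0 0 0;1 0 0 0.115 0 0 0;1 0 0 0.135 0 0 0;1 0 0 0.145 0 0 0;1 0 0 0.149 0 0 0;1 0 0 0.15 0 0 0;1 0 0 0.15 0 0 0;-1 0 0 0.15 0 0 0;-1 0 0 0.15 0 0 0;-1 0 0 0.15 0 0 0;-1 0 0 0.15 0 0 0"}}

```text
time_s: 50.43
eef_pos: [0.4201, 0.0056, 0.0486]
eef_rot: [0.001, -0.045, 0.999, -0.0]
wrist_force: [-0.2, 0.5, 0.1]
opening: 1.001
grasp_force: 0.0
```

Request:
{"name": "servo_tool", "arguments": {"series": "-1 0 0 -0.03 0 0 0;-1 0 0 -0.07 0 0 0;-1 0 0 -0.11 0 0 0;-1 0 0 -0.12 0 0 0;-1 0 0 -0.12 0 0 0"}}

```text
time_s: 50.85
eef_pos: [0.4222, 0.0051, 0.1721]
eef_rot: [0.005, -0.045, 0.999, -0.001]
wrist_force: [0.0, -0.2, -0.0]
opening: 0.997
grasp_force: 0.0
```

```bash
python3 -c "
from h import *
ft();c=tin(); rel([.4578,.2477,.165],85.2)"
```

```text
t 50.85 F [ 0.02 -0.16 -0.02] tool torque [ 0.017 -0.042  0.039] open 0.997 g 0.0 pos [0.4222 0.0051 0.1721]
tin [281, 136, 90, 191, 16097] 0.0641 [0.4163 0.0053] [0.119 0.052] 5.2
shift [-0.0586  0.238   0.0046] turn [-0.1  0.3  9.9] t 50.9 q1,q6 [-0.27 -1.93]
```

Request:
{"name": "servo_tool", "arguments": {"series": "-1 -0.058 0.24 0 0 0 9.9;-1 -0.058 0.24 0 0 0 9.9;-1 -0.058 0.24 0 0 0 9.9;-1 -0.058 0.24 0 0 0 9.9;-1 -0.058 0.24 0 0 0 9.9;-1 -0.058 0.24 0 0 0 9.9;-1 -0.058 0.24 0 0 0 9.9;-1 -0.058 0.24 0 0 0 9.9;-1 -0.058 0.24 0 0 0 9.9"}}

```text
time_s: 51.65
eef_pos: [0.4543, 0.2497, 0.1661]
eef_rot: [-0.001, 0.041, 0.999, -0.001]
wrist_force: [-0.6, -1.5, -0.4]
opening: 0.998
grasp_force: 0.0
```

```bash
python3 -c "
from h import *
rel([.4578,.2477,.0475],85.2)"
```

```text
shift [-0.0039 -0.0015  0.1186] turn [-0.1 -0.1  0.1] t 51.65 q1,q6 [ 0.27 -1.21]
```

Request:
{"name": "servo_tool", "arguments": {"series": "-1 -0.002 0 0.04 0 0 0;-1 -0.002 0 0.08 0 0 0;-1 -0.002 0 0.105 0 0 0;-1 -0.002 0 0.119 0 0 0;-1 -0.002 0 0.119 0 0 0;1 -0.002 0 0.119 0 0 0;1 -0.002 0 0.119 0 0 0;1 -0.002 0 0.119 0 0 0;1 -0.002 0 0.119 0 0 0;1 -0.002 0 0.119 0 0 0"}}

```text
time_s: 52.48
eef_pos: [0.4592, 0.2498, 0.051]
eef_rot: [0.002, 0.042, 0.999, 0.0]
wrist_force: [-0.4, -3.0, 6.3]
opening: 0.601
grasp_force: 64.3
```

Request:
{"name": "servo_tool", "arguments": {"series": "1 0 0 0 0 0 0;1 0 0 -0.03 0 0 0;1 0 0 -0.07 0 0 0;1 0 0 -0.11 0 0 0;1 0 0 -0.14 0 0 0;1 0 0 -0.15 0 0 0"}}

```text
time_s: 52.98
eef_pos: [0.46, 0.2508, 0.2049]
eef_rot: [0.005, 0.042, 0.999, 0.001]
wrist_force: [0.9, 1.1, -2.8]
opening: 0.597
grasp_force: 64.7
```

Request:
{"name": "servo_tool", "arguments": {"series": "1 0 0 0 0 -7 0;1 0 0 0 0 -14 0;1 0 0 0 0 -21 0;1 0 0 0 0 -28 0;1 0 0 0 0 -35 0;1 0 0 0 0 -40 0;1 0 0 0 0 -40 0;1 0 0 0 0 -40 0;1 0 0 0 0 -40 0;1 0 0 0 0 -40 0;1 0 0 0 0 -40 0;1 0 0 0 0 -40 0"}}

```text
time_s: 53.98
eef_pos: [0.4586, 0.2497, 0.1998]
eef_rot: [0.342, 0.04, 0.939, -0.014]
wrist_force: [0.7, -0.5, -3.1]
opening: 0.596
grasp_force: 67.5
```

Request:
{"name": "servo_tool", "arguments": {"series": "1 0 0 0 0 5 0;1 0 0 0 0 11 0;1 0 0 0 0 17 0;1 0 0 0 0 23 0;1 0 0 0 0 29 0;1 0 0 0 0 34 0;1 0 0 0 0 37 0;1 0 0 0 0 39 0;1 0 0 0 0 40 0;1 0 0 0 0 40 0;1 0 0 0 0 40 0;1 0 0 0 0 40 0"}}

```text
time_s: 54.98
eef_pos: [0.4574, 0.2499, 0.1992]
eef_rot: [0.001, 0.042, 0.999, -0.0]
wrist_force: [0.0, 1.3, -2.7]
opening: 0.599
grasp_force: 67.5
```

```bash
python3 -c "
from h import *
eff(7)"
```

```text
[[0.03, -0.03, 0.05], [0.04, -0.07, 0.03], [0.01, -0.1, -0.01], [-0.01, -0.09, -0.01], [-0.03, -0.04, -0.03], [0.01, -0.04, -0.03], [0.06, -0.12, -0.06]] t 55.33 eff [-6.8000e-02 -4.0733e+01 -3.4453e+01  1.5000e-02  4.3000e-02 -0.0000e+00] sd [0.076 0.078 0.063 0.004 0.008 0.001] q [ 2.72680e-01  1.19960e-01  1.79735e+00 -7.10000e-04  1.22272e+00
 -1.21496e+00] Ty,g [ 0.06 -0.12 -0.06] 67.5
```

Request:
{"name": "servo_tool", "arguments": {"series": "1 0 0 0 0 7 0;1 0 0 0 0 14 0;1 0 0 0 0 21 0;1 0 0 0 0 28 0;1 0 0 0 0 35 0;1 0 0 0 0 40 0;1 0 0 0 0 40 0;1 0 0 0 0 40 0;1 0 0 0 0 40 0;1 0 0 0 0 40 0;1 0 0 0 0 40 0;1 0 0 0 0 40 0"}}

```text
time_s: 56.33
eef_pos: [0.4575, 0.2502, 0.2004]
eef_rot: [-0.34, 0.039, 0.94, 0.014]
wrist_force: [-0.6, 0.2, -3.6]
opening: 0.6
grasp_force: 68.8
```

Request:
{"name": "servo_tool", "arguments": {"series": "1 0 0 0 0 -5 0;1 0 0 0 0 -11 0;1 0 0 0 0 -17 0;1 0 0 0 0 -23 0;1 0 0 0 0 -29 0;1 0 0 0 0 -34 0;1 0 0 0 0 -37 0;1 0 0 0 0 -39 0;1 0 0 0 0 -40 0;1 0 0 0 0 -40 0;1 0 0 0 0 -40 0;1 0 0 0 0 -40 0"}}

```text
time_s: 57.33
eef_pos: [0.4579, 0.2498, 0.1995]
eef_rot: [0.0, 0.042, 0.999, -0.0]
wrist_force: [-1.0, 0.0, -3.2]
opening: 0.598
grasp_force: 68.9
```

```bash
python3 -c "
from h import *
eff(7);ft();rel([.683,-.0005,.2],85.2)"
```

```text
[[0.01, 0.09, -0.01], [0.03, 0.09, -0.01], [0.01, 0.06, 0.04], [0.0, 0.07, -0.01], [-0.02, 0.07, -0.0], [-0.0, 0.03, -0.02], [0.03, 0.12, -0.03]] t 57.68 eff [ 6.1000e-02 -4.1137e+01 -3.4547e+01 -1.2000e-02 -4.2000e-02 -1.0000e-03] sd [0.07  0.116 0.046 0.004 0.008 0.001] q [ 2.71720e-01  1.21740e-01  1.79601e+00 -5.40000e-04  1.22347e+00
 -1.21505e+00] Ty,g [ 0.03  0.12 -0.03] 68.9
t 57.68 F [-0.09  0.32 -3.27] tool torque [-0.021  0.12   0.034] open 0.602 g 68.9 pos [0.4577 0.2497 0.1991]
shift [-0.2454 -0.2305 -0.0007] turn [-0.  0.  0.] t 57.68 q1,q6 [ 0.27 -1.21]
```

The left tin rattles: the moment flips from -0.07 to +0.08 Nm between tips, as a 0.15 kg rivet moving from end to end should. I'll carry it to the griddle.

Request:
{"name": "servo_tool", "arguments": {"series": "1 -0.02 -0.019 0 0 0 0;1 -0.045 -0.042 0 0 0 0;1 -0.07 -0.066 0 0 0 0;1 -0.095 -0.089 0 0 0 0;1 -0.12 -0.113 0 0 0 0;1 -0.145 -0.136 0.01 0 0 0;1 -0.17 -0.16 0.02 0 0 0;1 -0.195 -0.183 0.025 0 0 0;1 -0.218 -0.205 0.025 0 0 0;1 -0.235 -0.221 0.025 0 0 0;1 -0.245 -0.23 0.025 0 0 0;1 -0.245 -0.23 0.025 0 0 0"}}

```text
time_s: 58.68
eef_pos: [0.6844, -0.003, 0.1741]
eef_rot: [0.001, 0.043, 0.999, -0.001]
wrist_force: [-0.3, -0.8, -2.5]
opening: 0.6
grasp_force: 68.9
```

Request:
{"name": "servo_tool", "arguments": {"series": "1 0 0 0 0 0 0;1 0 0 0 0 0 0;1 0 0 0 0 0 0;1 0 0 0 0 0 0;1 0 0 0 0 0 0;1 0 0 0 0 0 0;1 0 0 0 0 0 0;1 0 0 0 0 0 0;1 0 0 0 0 0 0;1 0 0 0 0 0 0;1 0 0 0 0 0 0;1 0 0 0 0 0 0"}}

```text
time_s: 59.68
eef_pos: [0.6827, 0.0002, 0.1747]
eef_rot: [0.001, 0.042, 0.999, -0.0]
wrist_force: [-0.3, -0.0, -3.0]
opening: 0.598
grasp_force: 68.9
```

```bash
python3 -c "
from h import *
ft();c=grab('scene');save('end',c['img'])
P=cloud(c);hsv=cv2.cvtColor(c['img'],cv2.COLOR_RGB2HSV)
m=((hsv[...,1]<60)&(P[...,2]>.05)&(P[...,2]<.068)&(P[...,0]>.3)&(P[...,0]<.6)&(abs(P[...,1])<.4)).astype(np.uint8)
nl,L,st,_=cv2.connectedComponentsWithStats(m)
for i in range(1,nl):
    if st[i,4]>200: q=P[L==i];r=cv2.minAreaRect(q[:,:2].astype(np.float32));print(r,np.percentile(q[:,2],90))
"
```

```text
t 59.68 F [-0.28 -0.05 -3.01] tool torque [0.054 0.06  0.017] open 0.598 g 68.9 pos [6.827e-01 2.000e-04 1.747e-01]
((0.41724905371665955, 0.0057036373764276505), (0.12004812061786652, 0.05632921680808067), 4.419045448303223) 0.06546143806613114
((0.4680001437664032, -0.26510268449783325), (0.1199597641825676, 0.053602106869220734), 12.505266189575195) 0.06526492988941537
```

View pics/end.png

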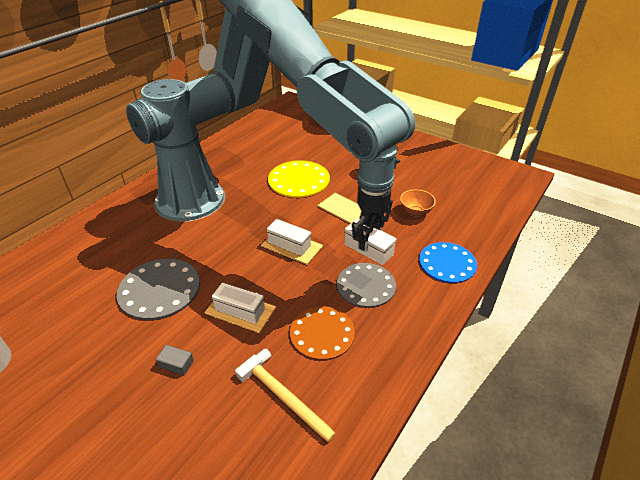

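The left tin is held level at (370,243) above the small grey griddle (366,285). The middle (290,238) and right (238,300) tins stand on their boards, and the bowl, block and hammer look unmoved; the mug is hidden behind the arm, which never went near it.

```bash
python3 -c "
from bench import ctrl
print(ctrl.hand_in())"
```

```text
the job is handed in; nothing more can be done
None
```

The left tin holds the rivet; I handed in with it gripped level and still about 15 cm above the small grey griddle, the middle and right tins back on their own boards, at about 60 s of the 72 s allowed.

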